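# Lay the breakfast tray for two with boiled eggs

### The arm

A 6-joint arm with a two-finger parallel gripper is mounted at the origin on the work surface. World frame = base frame: x ahead of the robot, y to its left, z up, the work surface at z = 0. Lengths are in m, angles in rad, forces in N, time in s.
With the tool pointing down it reaches from about 0.3 to 0.75 m from the base axis. Payload 8.5 kg.
Tool frame: the origin (TCP) lies on the centre line of the jaws, within the pads' length; the fingertips stand 17 mm ahead of it and the grasp point (between the pads) lies 2 mm behind it; z points along the fingers, y is the line along which they close (so a half turn about z gives the same grasp; the last joint's range is limited). The gripper opens to 85 mm and grips with 20 to 120 N. Pads are 22 mm wide; open, the fingers measure 114 mm over their backs; the gripper's body (76 mm by 85 mm) begins 54 mm behind the grasp point. The pads swing forward as they close: fully open they stand 13 mm farther back than shut.
Start: joints at [-1.517, 0.381, 1.297, -0, 1.464, -0.215], TCP at [0.146, -0.53, 0.248] pointing down, gripper open.
Joint ranges: [-3.11, 3.11], [-0.89, 2.33], [0.22, 2.48], [-1.42, 4.56], [0.17, 2.85], [-2.88, 2.88]. Speed limits (rad/s): [2.39, 2.39, 3.14, 3.14, 3.14, 3.14].

### API

Orientations are given as [roll, pitch, yaw] about the fixed x, y, z axes, in that order (R = Rz(yaw) Ry(pitch) Rx(roll)).
In Python, from station import arm gives the robot as it stands.
- The arm moves only by the shell command python3 -m pendant 'ROWS'. ROWS is text: rows parted by semicolons, each of 5 numbers parted by spaces: the shift along the tool's x, y, z in units of 25 mm (1.0 is 25 mm), then the turn about the tool's z in degrees, then the finger opening in mm, from 0 to 85.4. A call has 1 to 5 rows; each row shifts and turns the commanded pose from where the row before left it, along the tool's axes as they then stand; what a row does not reach is not made up. A row lasts 1/10 s, in which the tool goes at most 50 mm and 8.59 degrees, less where a joint would pass 70% of its speed; a pose out of reach is approached as far as the arm can. A call is refused whole if a number of a shift passes 1 or a number of a turn 8.59, either way. A call with a gripper value outside its range is refused whole. The fingers move at their own pace and stop on an object; the grip force is fixed at half the most. Time passes only in rows, so rows that do not move let the fingers close. It gives the time, the measured TCP pose, the force, the opening and the grip force at its end, in the units of the state.
- arm.read_state(): the state, without advancing time (a new reading comes with each control period).
- arm.snapshot(name): name is "scene" or "side" or "wrist"; returns a dict with "image" (480x640x3 uint8, red, green, blue), "z_map" (480x640 float32, m along the optical axis (not along the pixel's ray), 0 where there is no reading), "mtx" (3x3 intrinsics, pixels), "cam_to_world" (4x4, takes a point from camera to world coordinates); the wrist camera has in their place "mount" (4x4, takes a point from camera to tool coordinates, whose origin is the TCP and whose axes are the flange's). Camera axes: x right, y up, looking along -z (the intrinsics and any distortion apply to the point x, -y, -z); pixel columns grow to the right and rows downward; lengths in m; the calibration is good to about 2 mm. A picture is of the moment at which its call begins: read the wrist's pose just before it.
- arm.finish_job(): hands the job in; it is judged then, once.
The state is a dict: "t": time; "q": joint angles; "joint_velocities": joint speeds; "joint_torque": joint torques, N m; "tool_pos": TCP position; "tcp_rot": TCP orientation; "wrist_force": force on the tool from outside, world axes, zero at the start; "torque": the same for the moment, N m; "opening": finger opening in m; "grasp_force": force on a finger pad.
Only numpy, scipy, OpenCV 4.12 (cv2) and the standard library are available. Lean on these libraries where they do the work, as an engineer would, in place of code of your own. Each camera call takes 0.05 s, during which the arm holds its last target. There are 200 camera calls.

### The job

Lay the breakfast tray: stand the blue egg cup in the middle of the blue saucer and the white egg cup in the middle of the white saucer, and sit the brown egg in the blue cup and the white egg in the white cup, blunt end up as they stand in the cooker. Stand the glass salt grinder with the black cap on the tray midway between the two saucers, in line with their centres. Leave the saucers where they are, and set each thing down upright without dropping it.

Things in the scene. Friction and masses are not known exactly. Their poses are not given: they have to be found in the camera images.
- cup_blue: Blue glazed ceramic egg cup, round, 64 mm tall, 85 g. Origin: centre of the underside of its foot, z up. Foot 42 mm across, stem 20 mm, bowl 47 mm across outside with upright sides over the top 9 mm; mouth 38 mm across inside, over 20 mm deep. Starts standing empty on the shelf. At the start 30 mm of space is free all round, but for the tray's low rim.
- cup_white: White glazed ceramic egg cup, round, 64 mm tall, 85 g. Origin: centre of the underside of its foot, z up. Foot 42 mm across, stem 20 mm, bowl 47 mm across outside with upright sides over the top 9 mm; mouth 38 mm across inside, over 20 mm deep. Starts standing empty on the shelf. At the start 30 mm of space is free all round, but for the tray's low rim.
- egg_brown: Brown boiled egg in its shell, rigid, 57 mm tall, 44 mm across at its widest (33 mm above the origin), about 60 g. Origin: tip of its narrow end; z to its blunt end. Starts blunt end up in a seat of the cooker's rack, tip 64 mm above the shelf; the other egg is 80 mm away: close the fingers across the line between them. In a cup its tip rests 47 mm above the cup's origin.
- egg_white: White boiled egg in its shell, rigid, 57 mm tall, 44 mm across at its widest (33 mm above the origin), about 60 g. Origin: tip of its narrow end; z to its blunt end. Starts blunt end up in a seat of the cooker's rack, tip 64 mm above the shelf; the other egg is 80 mm away: close the fingers across the line between them. In a cup its tip rests 47 mm above the cup's origin.
- grinder: Salt grinder: clear glass cylinder 48 mm across, 78 mm tall, with white salt in it, under a black twist cap 45 mm across from 90 to 122 mm; 128 mm tall in all, about 220 g, upright. Origin: centre of its underside, z up. Not the dark wooden pepper mill. At the start 30 mm of space is free all round, but for the tray's low rim.
- saucer_blue: Blue glazed ceramic saucer, 116 mm across, rim 14 mm high, 160 g, loose on the tray. Origin: centre of its underside, z up; its flat middle, 66 mm across, lies 6 mm above the origin. It stands 105 mm from the tray's centre on the tray's long midline, to the left or to the right.
- saucer_white: White glazed ceramic saucer, 116 mm across, rim 14 mm high, 160 g, loose on the tray. Origin: centre of its underside, z up; its flat middle, 66 mm across, lies 6 mm above the origin. It stands 105 mm from the tray's centre on the tray's long midline, to the left or to the right.
- tray: Serving tray with grey floor and brown wooden rim, fixed, 240 mm (its x) by 400 mm (its y). Origin: centre of its underside, z up. Floor 6 mm above the origin, rim 18 mm high, a low grip 35 mm high on each short end. The saucers stand on its long midline at y = +105 and -105 mm; midway between them is the tray's centre.
- cooker: White plastic egg cooker, lid off, fixed, 164 mm across, pan 59 mm above the shelf. Origin: centre of its underside, z up, grey knob on its -x side. On the pan is a white rack: three ring seats 41 mm across, tops 75 mm above the shelf, centres 46 mm from the axis, and a thin lifting handle 105 mm high on the axis. Two seats hold the eggs, one is empty.
Things that resemble listed ones, but are neither listed nor needed, are in the scene too. Leave any green look-alike of the grinder alone.

How it is judged:
At the end, for the whole second after the job is handed in: Cups upright within 12 mm of the centre of the saucer of their colour; brown egg in blue cup, white egg in white cup, blunt end up (0.35 rad), within 12 mm of the cup axis; grinder upright on the tray within 15 mm of its centre; saucers within 20 mm of their start; all at rest (horizontal distance between cup_blue and saucer_blue below 0.012 m and z of cup_blue in the frame of saucer_blue between 0.003 and 0.01 m and angle between each of cup_blue, cup_white, grinder's own z axis and vertical below 0.1 rad and horizontal distance between egg_brown and cup_blue below 0.012 m and z of egg_brown in the frame of cup_blue between 0.038 and 0.056 m and angle between each of egg_brown, egg_white's own z axis and vertical below 0.35 rad and distance of each of saucer_blue, saucer_white from where it was at the start of the episode below 0.02 m and horizontal distance between cup_white and saucer_white below 0.012 m and z of cup_white in the frame of saucer_white between 0.003 and 0.01 m and horizontal distance between egg_white and cup_white below 0.012 m and z of egg_white in the frame of cup_white between 0.038 and 0.056 m and x of grinder in the frame of tray between -0.015 and 0.015 m and y of grinder in the frame of tray between -0.015 and 0.015 m and z of grinder in the frame of tray between 0.003 and 0.01 m and linear speed of each of cup_blue, cup_white, egg_brown, egg_white, grinder below 0.02 m/s); the robot touches nothing.
It fails at once if the blue egg cup is dropped: it falls free of the fingers faster than 0.9 m/s (from more than about 40 mm) (linear speed of cup_blue above 0.9 m/s and contact force between the fingers and cup_blue below 0.05 N).
It fails at once if the white egg cup is dropped: it falls free of the fingers faster than 0.9 m/s (from more than about 40 mm) (linear speed of cup_white above 0.9 m/s and contact force between the fingers and cup_white below 0.05 N).
It fails at once if the brown egg is dropped: it falls free of the fingers faster than 0.9 m/s (from more than about 40 mm) (linear speed of egg_brown above 0.9 m/s and contact force between the fingers and egg_brown below 0.05 N).
It fails at once if the white egg is dropped: it falls free of the fingers faster than 0.9 m/s (from more than about 40 mm) (linear speed of egg_white above 0.9 m/s and contact force between the fingers and egg_white below 0.05 N).
It fails at once if the salt grinder is dropped: it falls free of the fingers faster than 0.9 m/s (from more than about 40 mm) (linear speed of grinder above 0.9 m/s and contact force between the fingers and grinder below 0.05 N).
It also fails if it takes over 125 s, if anything falls off the work surface, if the arm or the gripper's body presses on something with over 40 N, if the wrist force passes 120 N, or if a joint passes its speed limit or range.

## Working session

There is one attempt and no reset: what is moved stays moved. The work goes in short steps, Python scripts to look and compute and a shell command to move; the robot and the scene stay as the last step left them, time stands still between calls to the robot, and variables do not carry over. Pictures are saved under pics/ and viewed, at most 14 in all, crops included, and the job is handed in when it is done.

```bash
ls; mkdir -p pics; cat > h.py <<'E'
import numpy as np, cv2
from station import arm
from scipy.spatial.transform import Rotation as R
def snap(n):
    st=arm.read_state(); s=arm.snapshot(n)
    if 'mount' in s:
        T=np.eye(4); T[:3,:3]=R.from_euler('xyz',st['tcp_rot']).as_matrix(); T[:3,3]=st['tool_pos']
        s['cam_to_world']=T@s['mount']
    np.savez('last_%s.npz'%n,**{k:v for k,v in s.items() if isinstance(v,np.ndarray)})
    return s
def save(n,img): cv2.imwrite('pics/'+n,cv2.cvtColor(img,cv2.COLOR_RGB2BGR))
def ray(s,u,v):
    K=s['mtx'];d=np.array([(u-K[0,2])/K[0,0],-(v-K[1,2])/K[1,1],-1.])
    T=s['cam_to_world'];return T[:3,3],T[:3,:3]@d
def at_z(s,u,v,z):
    o,d=ray(s,u,v);return o+d*(z-o[2])/d[2]
def pt(s,u,v):
    o,d=ray(s,u,v);return o+d*s['z_map'][int(v),int(u)]
def cloud(s):
    K=s['mtx'];v,u=np.mgrid[:480,:640];z=s['z_map']
    c=np.stack([(u-K[0,2])/K[0,0]*z,-(v-K[1,2])/K[1,1]*z,-z],-1)
    return c@s['cam_to_world'][:3,:3].T+s['cam_to_world'][:3,3]
def load(n): return dict(np.load('last_%s.npz'%n))
E
python3 - <<'E'
from h import *
for n in('scene','side','wrist'):
    s=snap(n); save(n+'0.png',s['image']); print(n,[k for k in s],s['cam_to_world'].round(3).tolist(),s['mtx'].tolist())
print(arm.read_state())
E
```

```text
pics
scene ['image', 'z_map', 'mtx', 'cam_to_world'] [[0.815, -0.359, 0.455, 0.927], [0.579, 0.518, -0.629, -0.62], [-0.01, 0.776, 0.63, 0.743], [0.0, 0.0, 0.0, 1.0]] [[542.6974747476984, 0.0, 323.0039430168993], [0.0, 542.6974747476984, 244.04551296330197], [0.0, 0.0, 1.0]]
side ['image', 'z_map', 'mtx', 'cam_to_world'] [[-0.967, 0.126, -0.222, 0.13], [-0.255, -0.517, 0.817, 1.139], [-0.012, 0.847, 0.532, 0.807], [0.0, 0.0, 0.0, 1.0]] [[613.9258199054708, 0.0, 326.6190049609933], [0.0, 613.9258199054708, 245.80013553400815], [0.0, 0.0, 1.0]]
wrist ['image', 'z_map', 'mtx', 'mount', 'cam_to_world'] [[0.266, 0.911, 0.314, 0.228], [-0.964, 0.252, 0.085, -0.508], [-0.002, -0.326, 0.946, 0.371], [0.0, 0.0, 0.0, 1.0]] [[339.90522371968336, 0.0, 321.09934909546377], [0.0, 339.90522371968336, 239.8050465040364], [0.0, 0.0, 1.0]]
{'t': 0.15, 'q': array([-1.51729240e+00,  3.81041063e-01,  1.29801459e+00,  1.37436014e-05,
        1.46358319e+00, -2.15299164e-01]), 'joint_velocities': array([ 0.00015556, -0.00293893, -0.00300174,  0.00242631,  0.00139547,
       -0.00032426]), 'joint_torque': array([ 2.90694639e-03, -4.48629642e+01, -2.31338793e+01, -2.16593235e-04,
        3.85955122e-03, -4.07187201e-06]), 'tool_pos': array([ 0.14605873, -0.53005381,  0.247878  ]), 'tcp_rot': array([-3.14057354e+00, -2.36854648e-04,  2.68801489e-01]), 'wrist_force': array([-0.42958678, -0.97975587, -0.42607349]), 'torque': array([-0.06621709,  0.03483395, -0.05704395]), 'grasp_force': 0.0, 'opening': 0.0854370144599709}
```

View pics/scene0.png

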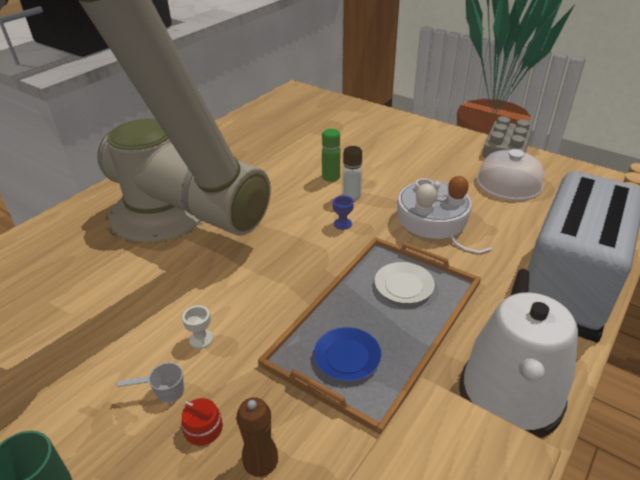

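View pics/side0.png

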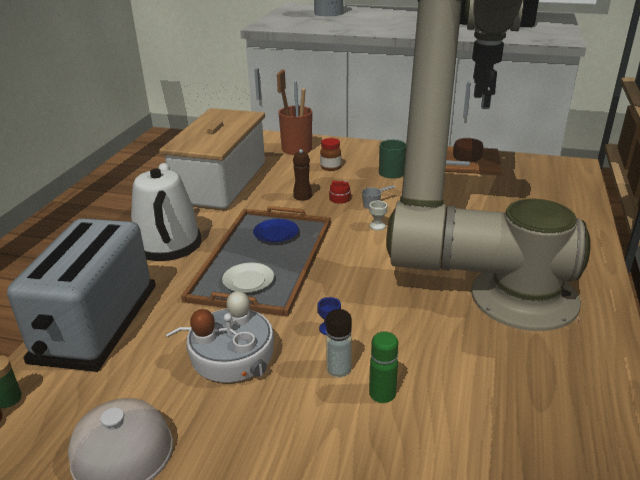

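Candidates in the scene view:
- **Salt grinder:** clear with a black cap at (352,172). The green one at (331,155) and the wooden mill at (257,440) are look-alikes.
- **Blue cup:** (343,212).
- **White cup:** (198,326). The metal measuring cup at (168,383) is a look-alike.
- **White egg:** (427,194). **Brown egg:** (458,188).
- **White saucer:** (405,285). **Blue saucer:** (347,355).

Next I measure them from both cameras.

```bash
cat > meas.py <<'E'
from h import *
from scipy.optimize import least_squares
sc,si=load('scene'),load('side')
C={'scene':cloud(sc),'side':cloud(si)}
def circ(P,r=None):
    c0=P.mean(0)
    if r is None:
        f=lambda p:np.hypot(P[:,0]-p[0],P[:,1]-p[1])-p[2]; x=least_squares(f,[*c0,.02],loss='soft_l1',f_scale=.002)
    else:
        f=lambda p:np.hypot(P[:,0]-p[0],P[:,1]-p[1])-r; x=least_squares(f,c0,loss='soft_l1',f_scale=.002)
    return x.x
def two(a,b):
    (o1,d1),(o2,d2)=ray(sc,*a),ray(si,*b)
    t=np.linalg.lstsq(np.stack([d1,-d2],1),o2-o1,rcond=None)[0]
    p,q=o1+d1*t[0],o2+d2*t[1]; return (p+q)/2,np.linalg.norm(p-q)
E
python3 - <<'E'
from meas import *
two_={'cupB rim':((343,203),(330,306)),'cupW rim':((196,315),(378,208)),'grinder top':((353,150),(339,317)),'eggB top':((458,178),(203,311)),'eggW top':((427,184),(239,294)),
'saucB':((347,355),(277,232)),'saucW':((405,285),(248,278))}
seeds={}
for k,(a,b) in two_.items():
    p,e=two(a,b); seeds[k]=p; print(k,p.round(3),'gap',round(e,4),'depth pts',pt(sc,*a).round(3),pt(si,*b).round(3))
bands={'cupB rim':(.054,.066,.0235),'cupW rim':(.054,.066,.0235),'grinder top':(.092,.12,.0225),'eggB top':(.09,.103,.022),'eggW top':(.09,.103,.022),'saucB':(.015,.024,.058),'saucW':(.015,.024,.058)}
for k,(l,h,r) in bands.items():
    for n in C:
        c=C[n]; m=(np.hypot(*(c[...,:2]-seeds[k][:2]).transpose(2,0,1))<r+.02)&(c[...,2]>l)&(c[...,2]<h)
        P=c[m]
        if len(P)>10:
            print(k,n,len(P),'free',circ(P[:,:2]).round(4),'fixed r',circ(P[:,:2],r).round(4),'zmax',np.nanpercentile(c[(np.hypot(*(c[...,:2]-seeds[k][:2]).transpose(2,0,1))<.02)][:,2],98).round(3))
for uv in [(263,361),(380,430),(479,278),(377,242)]:
    print('tray corner',at_z(sc,*uv,.018).round(3))
E
```

```text
cupB rim [0.382 0.206 0.058] gap 0.0072 depth pts [0.376 0.221 0.045] [0.383 0.188 0.046]
cupW rim [ 0.363 -0.219  0.057] gap 0.0014 depth pts [ 0.355 -0.213  0.046] [ 0.36  -0.206  0.064]
grinder top [0.336 0.315 0.124] gap 0.006 depth pts [0.342 0.312 0.127] [0.332 0.32  0.13 ]
eggB top [0.582 0.349 0.118] gap 0.0058 depth pts [0.584 0.351 0.118] [0.576 0.353 0.122]
eggW top [0.538 0.288 0.12 ] gap 0.0086 depth pts [0.541 0.291 0.118] [0.534 0.285 0.119]
saucB [ 0.604 -0.114  0.013] gap 0.0078 depth pts [ 0.607 -0.112  0.012] [ 0.601 -0.118  0.011]
saucW [0.602 0.094 0.013] gap 0.0074 depth pts [0.605 0.097 0.012] [0.597 0.096 0.016]
cupB rim scene 185 free [0.3875 0.2041 0.0211] fixed r [0.3878 0.2045] zmax 0.064
cupB rim side 192 free [0.3815 0.2061 0.0212] fixed r [0.3797 0.2067] zmax 0.066
cupW rim scene 317 free [ 0.3705 -0.2243  0.0211] fixed r [ 0.3703 -0.2239] zmax 0.064
cupW rim side 145 free [ 0.3637 -0.2226  0.0213] fixed r [ 0.364  -0.2228] zmax 0.065
grinder top scene 208 free [0.3406 0.3136 0.022 ] fixed r [0.3403 0.3141] zmax 0.13
grinder top side 305 free [0.3354 0.312  0.0225] fixed r [0.3354 0.312 ] zmax 0.131
eggB top scene 129 free [0.5635 0.3962 0.0677] fixed r [0.5857 0.353 ] zmax 0.119
eggB top side 155 free [0.5831 0.3476 0.0249] fixed r [0.5818 0.3508] zmax 0.122
eggW top scene 134 free [0.5416 0.2948 0.0294] fixed r [0.5446 0.2874] zmax 0.12
eggW top side 132 free [0.5392 0.2844 0.0211] fixed r [0.5396 0.2834] zmax 0.121
saucB scene 923 free [ 0.6086 -0.1124  0.0524] fixed r [ 0.6098 -0.1144] zmax 0.014
saucB side 425 free [ 0.604  -0.1136  0.0489] fixed r [ 0.6008 -0.1054] zmax 0.017
saucW scene 590 free [0.6028 0.0977 0.0525] fixed r [0.6041 0.0948] zmax 0.014
saucW side 540 free [0.598  0.0954 0.0496] fixed r [0.5949 0.1018] zmax 0.016
tray corner [ 0.502 -0.207  0.018]
tray corner [ 0.728 -0.206  0.018]
tray corner [0.717 0.191 0.018]
tray corner [0.495 0.174 0.018]
```

```bash
python3 - <<'E'
from h import *
a=load('scene')['image'][120:270,310:510]; save('c1.png',cv2.resize(a,None,fx=4,fy=4,interpolation=cv2.INTER_CUBIC))
E
```

```text
(no output)
```

View pics/c1.png

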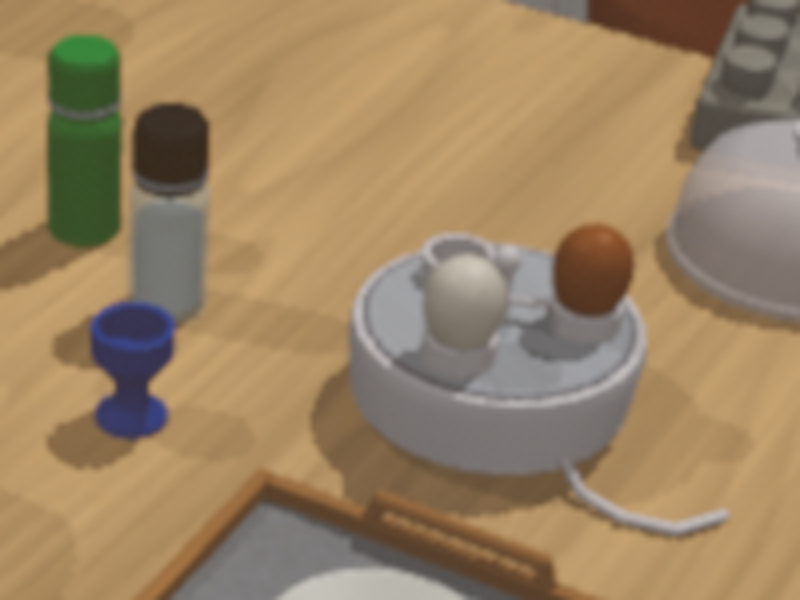

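The crop shows the salt grinder at (172,210), black cap over clear glass. The blue cup is at (130,370), the white egg at (465,300) and the brown egg at (593,270), and the green look-alike stands at the left. Sizes agree with the text: egg spacing 78 mm, saucer spacing 210 mm. I start with the white cup and look with the wrist camera from above it.

```bash
Z='0 0 0'; 
python3 -m pendant '0 0 0 -8.3 85;0 0 0 -8.3 85;0 0 0 -8.3 85;0 0 0 -8.3 85;0 0 0 -8.3 85' && python3 -m pendant '0 0 0 -8.3 85;0 0 0 -8.3 85;0 0 0 -8.3 85;0 0 0 -8.2 85;0 0 0 0 85'
python3 -m pendant '.94 .68 .15 0 85;.94 .68 .15 0 85;.94 .68 .15 0 85;.94 .68 .15 0 85;.94 .68 .15 0 85'
python3 -m pendant '.94 .68 .15 0 85;.94 .68 .15 0 85;.94 .68 .15 0 85;.94 .68 .15 0 85;.94 .68 .15 0 85'
python3 -m pendant '.94 .68 .15 0 85;.94 .68 .15 0 85;.94 .68 .15 0 85;0 0 0 0 85;0 0 0 0 85'
cat > look.py <<'E'
from meas import *
def look(x,y,l,h,r,name=None,rad=.03):
    s=snap('wrist')
    if name: save(name,s['image'])
    c=cloud(s); d=np.hypot(c[...,0]-x,c[...,1]-y)
    m=(d<rad)&(c[...,2]>l)&(c[...,2]<h)&(s['z_map']>0); P=c[m]
    if len(P)>10: print(len(P),'free',circ(P[:,:2]).round(4),'fixed',circ(P[:,:2],r).round(4),'z99',np.percentile(P[:,2],99).round(4),'mean',P.mean(0).round(4),'mid',((P.max(0)+P.min(0))/2).round(4))
    t=arm.read_state(); print(t['t'],t['tool_pos'].round(4),t['tcp_rot'].round(4),t['opening'])
    return s,c
E
python3 -c "
from look import *
look(.367,-.2235,.054,.07,.0235,'w1.png')"
```

```text
t: 0.65
tool_pos: [0.146, -0.5301, 0.248]
tcp_rot: [-3.141, -0.001, 0.999]
wrist_force: [-0.4, -0.2, -0.2]
opening: 0.0851
grasp_force: 0.0
t: 1.15
tool_pos: [0.146, -0.5301, 0.2481]
tcp_rot: [-3.142, -0.001, 1.572]
wrist_force: [0.1, 0.7, -0.3]
opening: 0.0847
grasp_force: 0.0
t: 1.65
tool_pos: [0.2316, -0.4117, 0.2294]
tcp_rot: [-3.142, -0.0, 1.566]
wrist_force: [-0.9, 0.4, -0.2]
opening: 0.0851
grasp_force: 0.0
t: 2.15
tool_pos: [0.3166, -0.2942, 0.2107]
tcp_rot: [3.142, -0.0, 1.566]
wrist_force: [-0.1, 0.2, -0.2]
opening: 0.0853
grasp_force: 0.0
t: 2.65
tool_pos: [0.3672, -0.2245, 0.1996]
tcp_rot: [-3.141, 0.0, 1.569]
wrist_force: [-0.3, 0.3, -0.3]
opening: 0.0852
grasp_force: 0.0
1077 free [ 0.3674 -0.2232  0.0209] fixed [ 0.3674 -0.2233] z99 0.0632 mean [ 0.3674 -0.2236  0.0607] mid [ 0.3677 -0.2239  0.059 ]
2.7 [ 0.367  -0.2251  0.1996] [-3.1416e+00  3.0000e-04  1.5689e+00] 0.0850342633188594
```

View pics/w1.png

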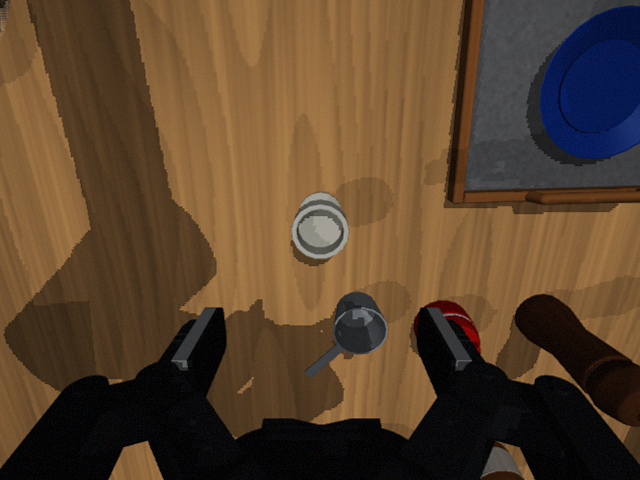

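The wrist view puts the white cup at (320,230) → (0.367, -0.223), rim at 63 mm, as expected. The measuring cup at (360,325) is clear of the finger path. Going down to grasp.

```bash

python3 -m pendant '.05 0 .98 0 85;0 0 .98 0 85;0 0 .98 0 85;0 0 .98 0 85;0 0 .98 0 85'
python3 -m pendant '0 0 .6 0 85;0 0 .24 0 85;0 0 0 0 85;0 0 0 0 40;0 0 0 0 40'
python3 -m pendant '0 0 0 0 40;0 0 0 0 40;0 0 0 0 40;0 0 0 0 40;0 0 0 0 40'
python3 -m pendant '0 0 -.3 0 40;0 0 -.6 0 40;0 0 -.6 0 40;0 0 -.6 0 40;0 0 0 0 40'
```

```text
t: 3.2
tool_pos: [0.3667, -0.2246, 0.0763]
tcp_rot: [3.141, 0.001, 1.568]
wrist_force: [-0.2, -0.3, 1.0]
opening: 0.0852
grasp_force: 0.0
t: 3.7
tool_pos: [0.3673, -0.2239, 0.0568]
tcp_rot: [3.14, 0.001, 1.57]
wrist_force: [-0.2, -0.2, 0.8]
opening: 0.0586
grasp_force: 0.0
t: 4.2
tool_pos: [0.3673, -0.2239, 0.0571]
tcp_rot: [3.14, 0.002, 1.571]
wrist_force: [-3.4, 0.8, 9.8]
opening: 0.0456
grasp_force: 59.7
t: 4.7
tool_pos: [0.3677, -0.224, 0.1103]
tcp_rot: [3.139, 0.003, 1.571]
wrist_force: [1.0, 1.1, -1.7]
opening: 0.0456
grasp_force: 61.4
```

```bash

python3 -m pendant '.5 .4 -.6 0 40;.9 .66 -.6 0 40;.9 .66 -.6 0 40;.9 .66 -.6 0 40;.9 .66 -.6 0 40'
python3 -m pendant '.9 .66 -.3 0 40;.9 .66 0 0 40;.9 .66 0 0 40;.9 .66 0 0 40;.9 .66 0 0 40'
python3 -m pendant '.9 .66 0 0 40;.9 .66 0 0 40;.9 .66 0 0 40;.9 .66 0 0 40;.6 .34 0 0 40'
python3 -m pendant '0 0 0 0 40;0 0 0 0 40'
python3 -c "
from look import *
s,c=look(.600,.0965,.014,.024,.055,'w2.png',.085)
"
```

```text
t: 5.2
tool_pos: [0.4434, -0.1198, 0.1837]
tcp_rot: [-3.141, -0.0, 1.571]
wrist_force: [-0.4, -0.4, -1.6]
opening: 0.0454
grasp_force: 61.6
t: 5.7
tool_pos: [0.5259, -0.0073, 0.1904]
tcp_rot: [-3.141, -0.0, 1.571]
wrist_force: [0.3, -0.5, -1.7]
opening: 0.0453
grasp_force: 61.6
t: 6.2
tool_pos: [0.6007, 0.0981, 0.1899]
tcp_rot: [-3.14, -0.0, 1.572]
wrist_force: [0.2, 0.2, -1.1]
opening: 0.0453
grasp_force: 61.6
t: 6.4
tool_pos: [0.5996, 0.0964, 0.1903]
tcp_rot: [-3.14, 0.0, 1.571]
wrist_force: [0.2, -0.5, -1.2]
opening: 0.0454
grasp_force: 61.6
3006 free [0.6009 0.0969 0.053 ] fixed [0.6008 0.0956] z99 0.0191 mean [0.6016 0.1108 0.0163] mid [0.6011 0.102  0.0171]
6.45 [0.5996 0.096  0.1905] [-3.1404e+00  2.0000e-04  1.5706e+00] 0.045457433044705495
```

View pics/w2.png

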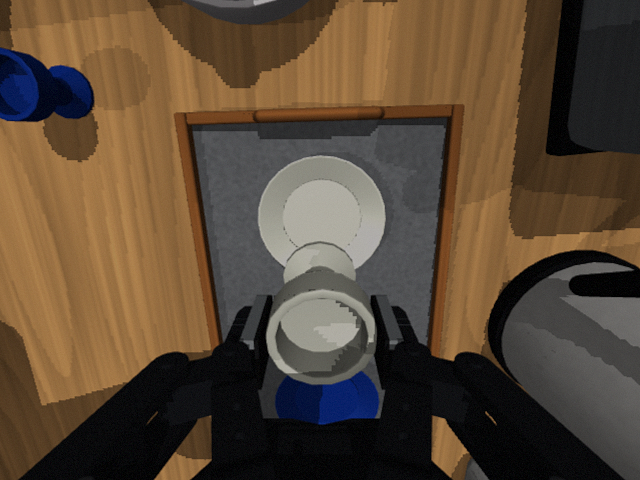

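The picture shows the white cup held over the tray, the white saucer at (322,212) and the blue one half hidden. I check the cup's tilt before lowering.

```bash

python3 -c "
from meas import *
s=load('wrist');c=cloud(s);K=s['mtx']
sub=s['image'].astype(int)
m=np.zeros((480,640),bool);m[285:385,268:378]=True
P=c[m&(sub.min(-1)>110)];top=np.percentile(P[:,2],99);print('top',top)
# rim: top points binned by azimuth
x0=np.median(P[:,:2],0);a=np.arctan2(P[:,1]-.096,P[:,0]-.6);
Q=np.array([P[(a>=t)&(a<t+.4)][np.argmax(P[(a>=t)&(a<t+.4)][:,2])] for t in np.arange(-3.1,3,.4) if ((a>=t)&(a<t+.4)).sum()>5])
A=np.c_[Q[:,:2]-[.6,.096],np.ones(len(Q))];k=np.linalg.lstsq(A,Q[:,2],rcond=None)[0];print('plane slope',k.round(4));print(Q.round(3))
R_=P[P[:,2]>top-.008];print(circ(R_[:,:2]).round(4))
"
```

```text
top 0.19648163044464648
plane slope [-0.1824  1.1722  0.193 ]
[[0.581 0.092 0.197]
 [0.582 0.086 0.197]
 [0.588 0.08  0.196]
 [0.596 0.081 0.179]
 [0.605 0.079 0.179]
 [0.608 0.083 0.179]
 [0.614 0.087 0.178]
 [0.621 0.096 0.196]
 [0.621 0.102 0.196]
 [0.618 0.11  0.197]
 [0.607 0.117 0.197]
 [0.601 0.18  0.314]
 [0.59  0.113 0.197]
 [0.584 0.11  0.197]
 [0.581 0.107 0.197]
 [0.581 0.097 0.197]]
[0.6007 0.0964 0.0208]
```

```bash

python3 -m pendant '0 0 .9 0 40;0 0 .9 0 40;0 0 .9 0 40;0 0 .9 0 40;0 0 .7 0 40'
python3 -m pendant '0 0 .3 0 40;0 0 .1 0 40;0 0 .08 0 40;0 0 0 0 40;0 0 0 0 40'
```

```text
t: 6.95
tool_pos: [0.5993, 0.0955, 0.0824]
tcp_rot: [-3.14, 0.0, 1.57]
wrist_force: [0.8, 0.6, -1.1]
opening: 0.0451
grasp_force: 61.6
t: 7.45
tool_pos: [0.6003, 0.0965, 0.0723]
tcp_rot: [3.14, 0.0, 1.571]
wrist_force: [0.1, 0.6, -1.2]
opening: 0.0456
grasp_force: 61.6
```

```bash

python3 -m pendant '0 0 .04 0 40;0 0 .04 0 40;0 0 .02 0 40;0 0 0 0 40'
python3 -m pendant '0 0 .02 0 40;0 0 0 0 40'
```

```text
t: 7.85
tool_pos: [0.6001, 0.0966, 0.0693]
tcp_rot: [3.141, -0.0, 1.571]
wrist_force: [-1.0, -0.2, 2.3]
opening: 0.0452
grasp_force: 61.8
t: 8.05
tool_pos: [0.6001, 0.0966, 0.0693]
tcp_rot: [3.141, 0.0, 1.571]
wrist_force: [-2.1, -0.7, 6.7]
opening: 0.0454
grasp_force: 62.2
```

In contact at the expected height. Releasing, rising and going over to the blue cup.

```bash

python3 -m pendant '0 0 0 0 60;0 0 0 0 85;0 0 0 0 85;0 0 0 0 85;0 0 -.2 0 85'
python3 -m pendant '0 0 -.6 0 85;0 0 -1 0 85;0 0 -1 0 85;0 0 -1 0 85;0 0 -1 0 85'
python3 -m pendant '.44 -.86 -.4 0 85;.44 -.86 0 0 85;.44 -.86 0 0 85;.44 -.86 0 0 85;.44 -.86 0 0 85'
python3 -m pendant '.44 -.86 0 0 85;.44 -.86 0 0 85;.44 -.86 0 0 85;.44 -.86 0 0 85;.4 -.86 0 0 85'
python3 -m pendant '0 0 0 0 85;0 0 0 0 85'
python3 -c "
from look import *
s,c=look(.384,.2055,.054,.07,.0235)
snap('scene');snap('side')
"
python3 -c "
from meas import *
for n in C:
    c=C[n];m=(np.hypot(c[...,0]-.6,c[...,1]-.0966)<.035)&(c[...,2]>.066)&(c[...,2]<.08);P=c[m];print(n,len(P),circ(P[:,:2]).round(4),P[:,2].max())
    m=(np.hypot(c[...,0]-.28,c[...,1]-.37)<.06)&(c[...,2]>.08);P=c[m];print('green',len(P),P.mean(0).round(3) if len(P) else '')
"
```

```text
t: 8.55
tool_pos: [0.5997, 0.0965, 0.0731]
tcp_rot: [-3.14, -0.0, 1.571]
wrist_force: [-0.6, -0.9, 0.6]
opening: 0.085
grasp_force: 0.0
t: 9.05
tool_pos: [0.5999, 0.0966, 0.19]
tcp_rot: [3.141, 0.0, 1.571]
wrist_force: [-0.3, -0.2, -0.4]
opening: 0.0847
grasp_force: 0.0
t: 9.55
tool_pos: [0.4916, 0.1519, 0.199]
tcp_rot: [3.141, -0.0, 1.571]
wrist_force: [-0.5, 0.6, -1.2]
opening: 0.0849
grasp_force: 0.0
t: 10.05
tool_pos: [0.3841, 0.2059, 0.199]
tcp_rot: [3.141, -0.0, 1.571]
wrist_force: [-0.5, 0.8, -0.5]
opening: 0.0851
grasp_force: 0.0
t: 10.25
tool_pos: [0.3853, 0.2056, 0.1991]
tcp_rot: [3.14, -0.0, 1.572]
wrist_force: [0.1, -0.2, -1.0]
opening: 0.0854
grasp_force: 0.0
1063 free [0.3848 0.2057 0.0209] fixed [0.3848 0.2056] z99 0.063 mean [0.3848 0.2054 0.0607] mid [0.3847 0.2052 0.0589]
10.3 [0.3857 0.2054 0.1989] [ 3.1405e+00 -1.0000e-04  1.5708e+00] 0.08513901523730612
scene 265 [0.6029 0.0953 0.0211] 0.07932432811605283
green 303 [0.262 0.346 0.104]
side 215 [0.5964 0.0976 0.0212] 0.07942743628622817
green 1076 [0.255 0.361 0.111]
```

```bash

python3 -m pendant '0 0 .98 0 85;0 0 .98 0 85;0 0 .98 0 85;0 0 .98 0 85;0 0 .98 0 85'
python3 -m pendant '0 0 .6 0 85;0 0 .18 0 85;0 0 0 0 85;0 0 0 0 40;0 0 0 0 40'
python3 -m pendant '0 0 0 0 40;0 0 0 0 40;0 0 0 0 40;0 0 0 0 40;0 0 0 0 40'
python3 -m pendant '0 0 -.3 0 40;0 0 -.6 0 40;0 0 -.9 0 40;0 0 -.9 0 40;0 0 -.9 0 40'
python3 -m pendant '-.5 .35 -.9 0 40;-.9 .62 -.8 0 40;-.9 .62 0 0 40;-.9 .62 0 0 40;-.9 .62 0 0 40'
python3 -m pendant '-.9 .62 0 0 40;-.9 .62 0 0 40;-.9 .62 0 0 40;-.9 .62 0 0 40;-.9 .62 0 0 40'
python3 -m pendant '-.9 .62 0 0 40;-.9 .62 0 0 40;-.9 .62 0 0 40;-.9 .62 0 0 40;-.5 .4 0 0 40'
python3 -m pendant '0 0 0 0 40;0 0 0 0 40'
python3 -c "
from look import *
s,c=look(.606,-.113,.014,.024,.055,None,.085)
P=c[250:420,230:420].reshape(-1,3);P=P[(np.hypot(P[:,0]-.606,P[:,1]+.113)<.035)&(P[:,2]>.18)&(P[:,2]<.22)]
t=np.percentile(P[:,2],98);P=P[P[:,2]>t-.008];print('cup',t,len(P),circ(P[:,:2]).round(4),np.linalg.lstsq(np.c_[P[P[:,2]>t-.003][:,:2],np.ones((P[:,2]>t-.003).sum())],P[P[:,2]>t-.003][:,2],rcond=None)[0].round(3))
"
```

```text
t: 10.9
tool_pos: [0.3858, 0.2052, 0.0751]
tcp_rot: [3.141, -0.0, 1.57]
wrist_force: [1.0, 0.3, -0.7]
opening: 0.0847
grasp_force: 0.0
t: 11.4
tool_pos: [0.3856, 0.2056, 0.0573]
tcp_rot: [3.14, -0.0, 1.571]
wrist_force: [0.0, -0.5, 0.3]
opening: 0.0588
grasp_force: 0.0
t: 11.9
tool_pos: [0.3853, 0.2056, 0.0576]
tcp_rot: [3.14, -0.0, 1.571]
wrist_force: [-1.3, -1.0, 10.4]
opening: 0.045
grasp_force: 59.7
t: 12.4
tool_pos: [0.3848, 0.2055, 0.148]
tcp_rot: [3.141, -0.0, 1.571]
wrist_force: [-0.4, -1.1, -0.9]
opening: 0.0449
grasp_force: 61.3
t: 12.9
tool_pos: [0.4561, 0.1021, 0.1898]
tcp_rot: [3.141, -0.0, 1.571]
wrist_force: [0.2, 0.5, -1.1]
opening: 0.045
grasp_force: 61.4
t: 13.4
tool_pos: [0.5336, -0.0104, 0.1896]
tcp_rot: [3.141, -0.0, 1.571]
wrist_force: [0.0, 0.5, -0.5]
opening: 0.0453
grasp_force: 61.4
t: 13.9
tool_pos: [0.6059, -0.1137, 0.1894]
tcp_rot: [3.141, 0.0, 1.57]
wrist_force: [-0.0, -0.5, -0.6]
opening: 0.0451
grasp_force: 61.4
t: 14.1
tool_pos: [0.6049, -0.1116, 0.1892]
tcp_rot: [-3.141, -0.0, 1.571]
wrist_force: [0.5, 0.1, -0.6]
opening: 0.045
grasp_force: 61.4
3010 free [ 0.6068 -0.1131  0.053 ] fixed [ 0.6067 -0.1144] z99 0.019 mean [ 0.6081 -0.0992  0.0163] mid [ 0.6069 -0.109   0.0169]
14.15 [ 0.6048 -0.1112  0.1893] [-3.1411e+00 -3.0000e-04  1.5712e+00] 0.045000959486863557
cup 0.21848310076230648 860 [ 0.6061 -0.0934  0.0287] [ 0.005 -0.163  0.199]
```

```bash

python3 -m pendant '-.07 .07 .9 0 40;0 0 .9 0 40;0 0 .9 0 40;0 0 .9 0 40;0 0 .7 0 40'
python3 -m pendant '0 0 .3 0 40;0 0 .08 0 40;0 0 .06 0 40;0 0 0 0 40;0 0 0 0 40'
python3 -m pendant '0 0 .03 0 40;0 0 0 0 40;0 0 0 0 40'
```

```text
t: 14.65
tool_pos: [0.6063, -0.1126, 0.0808]
tcp_rot: [-3.141, -0.001, 1.572]
wrist_force: [-0.5, -0.2, -1.2]
opening: 0.0447
grasp_force: 61.4
t: 15.15
tool_pos: [0.6073, -0.1138, 0.0714]
tcp_rot: [3.14, 0.001, 1.571]
wrist_force: [-0.6, -0.0, -0.9]
opening: 0.0455
grasp_force: 61.4
t: 15.45
tool_pos: [0.6071, -0.1137, 0.0699]
tcp_rot: [3.141, 0.0, 1.571]
wrist_force: [0.1, 0.2, -0.6]
opening: 0.0453
grasp_force: 61.4
```

```bash

python3 -m pendant '0 0 .03 0 40;0 0 .02 0 40;0 0 0 0 40;0 0 0 0 40'
```

```text
t: 15.85
tool_pos: [0.6071, -0.1139, 0.0697]
tcp_rot: [3.141, 0.001, 1.571]
wrist_force: [-3.5, 0.7, 8.7]
opening: 0.0451
grasp_force: 62.3
```

```bash

python3 -m pendant '0 0 0 0 60;0 0 0 0 85;0 0 0 0 85;0 0 0 0 85;0 0 -.2 0 85'
python3 -m pendant '0 0 -.7 0 85;0 0 -1 0 85;0 0 -1 0 85;0 0 -1 0 85;0 0 -1 0 85'
python3 -m pendant '.94 -.15 -1 0 85;.94 -.15 -.1 0 85;.94 -.15 0 0 85;.94 -.15 0 0 85;.94 -.15 0 0 85'
python3 -m pendant '.94 -.15 0 0 85;.94 -.15 0 0 85;.94 -.15 0 0 85;.94 -.15 0 0 85;.94 -.15 0 0 85'
python3 -m pendant '.94 -.15 0 0 85;.94 -.15 0 0 85;.94 -.15 0 0 85;.94 -.15 0 0 85;.94 -.15 0 0 85'
python3 -m pendant '.94 -.15 0 0 85;.9 -.2 0 0 85;0 0 0 8.2 85;0 0 0 8.2 85;0 0 0 8.2 85'
python3 -m pendant '0 0 0 8 85;0 0 0 0 85;0 0 0 0 85'
cat > eggs.py <<'E'
from look import *
def sph(x,y,c,rad=.026,l=.100):
    d=np.hypot(c[...,0]-x,c[...,1]-y); P=c[(d<rad)&(c[...,2]>l)&(c[...,2]<.13)]
    f=lambda p:np.linalg.norm(P-p[:3],axis=1)-p[3]
    return len(P),least_squares(f,[x,y,.098,.022],loss='soft_l1',f_scale=.001).x.round(4),P[:,2].max().round(4)
E
python3 -c "
from eggs import *
s,c=look(.542,.285,.09,.12,.022,'w3.png')
print('W',sph(.542,.285,c));print('B',sph(.584,.351,c))
"
```

```text
t: 16.35
tool_pos: [0.6068, -0.1136, 0.0731]
tcp_rot: [-3.14, -0.001, 1.571]
wrist_force: [0.0, 0.4, -0.4]
opening: 0.0849
grasp_force: 0.0
t: 16.85
tool_pos: [0.607, -0.1137, 0.1925]
tcp_rot: [3.141, 0.0, 1.571]
wrist_force: [0.3, -0.1, 0.6]
opening: 0.085
grasp_force: 0.0
t: 17.35
tool_pos: [0.588, 0.0047, 0.219]
tcp_rot: [3.141, 0.0, 1.571]
wrist_force: [-0.1, 0.1, -0.8]
opening: 0.0848
grasp_force: 0.0
t: 17.85
tool_pos: [0.5693, 0.1222, 0.219]
tcp_rot: [3.141, -0.0, 1.571]
wrist_force: [-0.7, -0.6, -0.4]
opening: 0.0853
grasp_force: 0.0
t: 18.35
tool_pos: [0.5505, 0.2398, 0.219]
tcp_rot: [3.141, -0.0, 1.571]
wrist_force: [-0.0, -0.1, -0.4]
opening: 0.085
grasp_force: 0.0
t: 18.85
tool_pos: [0.5419, 0.285, 0.2189]
tcp_rot: [3.141, -0.0, 1.136]
wrist_force: [0.9, -0.6, -0.6]
opening: 0.085
grasp_force: 0.0
t: 19.15
tool_pos: [0.542, 0.2848, 0.2188]
tcp_rot: [3.141, -0.0, 1.006]
wrist_force: [-0.3, 0.4, -0.2]
opening: 0.0849
grasp_force: 0.0
2540 free [0.5447 0.2877 0.0141] fixed [0.5382 0.2774] z99 0.1182 mean [0.5454 0.2889 0.1099] mid [0.543  0.2856 0.1047]
19.2 [0.542  0.2848 0.2187] [ 3.1415e+00 -2.0000e-04  1.0052e+00] 0.08552964824233972
W (2321, array([0.5426, 0.2844, 0.097 , 0.0209]), np.float64(0.1193))
B (3157, array([0.5851, 0.3517, 0.0971, 0.0209]), np.float64(0.1197))
```

View pics/w3.png

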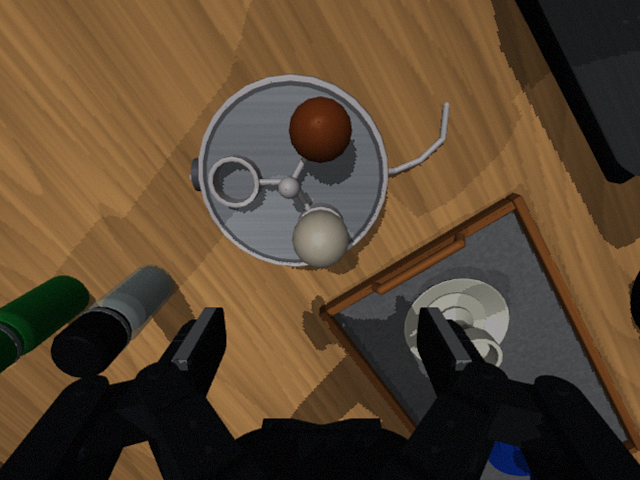

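The wrist view shows the white egg at (320,238) and the brown egg at (320,130), in line with the tool's x axis. The rack handle at (288,187) and the empty ring are off the finger path. Spacing is 79.6 mm and tops are at 120 mm. Grasping the white egg.

```bash

python3 -m pendant '0 0 .95 0 85;0 0 .95 0 85;0 0 .95 0 85;0 0 .95 0 85;0 0 .7 0 85'
python3 -m pendant '0 0 .33 0 85;0 0 0 0 85;0 0 0 0 40;0 0 0 0 40;0 0 0 0 35'
python3 -m pendant '0 0 0 0 35;0 0 0 0 35;0 0 0 0 35;0 0 0 0 35;0 0 0 0 35'
python3 -m pendant '0 0 -.1 0 35;0 0 -.3 0 35;0 0 -.5 0 35;0 0 -.5 0 35;0 0 0 0 35'
```

```text
t: 19.7
tool_pos: [0.5417, 0.2847, 0.1047]
tcp_rot: [-3.141, 0.001, 1.005]
wrist_force: [-0.1, 0.4, -0.0]
opening: 0.0851
grasp_force: 0.0
t: 20.2
tool_pos: [0.5421, 0.285, 0.0987]
tcp_rot: [3.141, -0.001, 1.002]
wrist_force: [-15.2, 9.7, 12.7]
opening: 0.0435
grasp_force: 10.0
t: 20.7
tool_pos: [0.5418, 0.2853, 0.0989]
tcp_rot: [-3.141, -0.001, 1.002]
wrist_force: [-3.8, 3.2, 6.1]
opening: 0.0418
grasp_force: 59.9
t: 21.2
tool_pos: [0.5431, 0.285, 0.1354]
tcp_rot: [3.139, -0.003, 1.002]
wrist_force: [-0.3, 1.2, -0.7]
opening: 0.0412
grasp_force: 60.6
```

```bash

python3 -m pendant '0 0 -.7 0 35;0 0 -.7 0 35;0 0 -.6 -8.2 35;0 0 -.6 -8.2 35;0 0 0 -8.2 35'
python3 -m pendant '0 0 0 -8 35;-.6 .18 0 0 35;-.8 .25 0 0 35;-.8 .25 0 0 35;-.8 .25 0 0 35'
python3 -m pendant '-.8 .25 0 0 35;-.8 .25 0 0 35;-.8 .25 0 0 35;-.8 .25 0 0 35;-.6 .2 0 0 35'
python3 -m pendant '-.75 .2 0 0 35;0 0 0 0 35;0 0 0 0 35'
python3 -c "
from eggs import *
s,c=look(.6,.0965,.07,.085,.0235,'w4.png')
snap('scene');snap('side')
"
python3 -c "
from eggs import *
for n in C:
    c=C[n]
    for nm,x,y in(('W',.6,.0965),('B',.607,-.1137)):
        P=c[(np.hypot(c[...,0]-x,c[...,1]-y)<.035)&(c[...,2]>.066)&(c[...,2]<.08)];print(n,nm,len(P),circ(P[:,:2]).round(4))
    P=c[(np.hypot(c[...,0]-.6,c[...,1]-.0965)<.024)&(c[...,2]>.12)&(c[...,2]<.225)];print('egg z',np.percentile(P[:,2],[0,1,5,50]).round(4))
"
```

```text
t: 21.7
tool_pos: [0.5427, 0.2849, 0.2]
tcp_rot: [3.138, -0.002, 1.437]
wrist_force: [-0.2, 0.6, 0.1]
opening: 0.041
grasp_force: 60.7
t: 22.2
tool_pos: [0.5656, 0.208, 0.1977]
tcp_rot: [-3.141, 0.0, 1.567]
wrist_force: [-0.4, 0.3, 0.2]
opening: 0.0416
grasp_force: 60.7
t: 22.7
tool_pos: [0.5956, 0.1126, 0.1977]
tcp_rot: [-3.141, 0.0, 1.567]
wrist_force: [0.4, 0.1, -0.6]
opening: 0.0414
grasp_force: 60.7
t: 23.0
tool_pos: [0.6002, 0.0958, 0.1977]
tcp_rot: [-3.141, -0.0, 1.569]
wrist_force: [0.1, 0.0, -0.5]
opening: 0.0414
grasp_force: 60.7
1027 free [0.6003 0.0969 0.0209] fixed [0.6003 0.0966] z99 0.0751 mean [0.6003 0.0971 0.0734] mid [0.6004 0.0966 0.0729]
23.05 [0.6001 0.0963 0.1978] [-3.1413e+00 -3.0000e-04  1.5699e+00] 0.04111719797676425
scene W 258 [0.6029 0.0953 0.0212]
scene B 341 [ 0.6091 -0.1154  0.0211]
egg z [0.1658 0.1691 0.1759 0.2055]
side W 226 [0.5961 0.0979 0.0212]
side B 170 [ 0.6027 -0.1136  0.0216]
egg z [0.1671 0.1712 0.1761 0.2047]
```

View pics/w4.png

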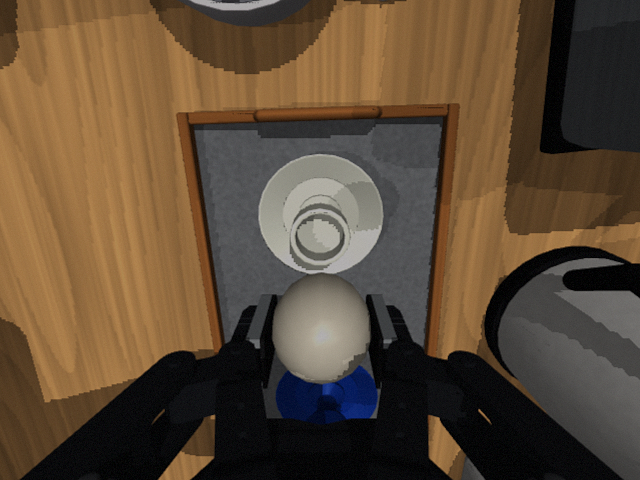

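```bash

python3 -c "
from meas import *
s=load('wrist');c=cloud(s);m=np.zeros((480,640),bool);m[270:385,268:378]=True
P=c[m&(np.hypot(c[...,0]-.6,c[...,1]-.0965)<.021)&(c[...,2]>.195)&(c[...,2]<.23)]
f=lambda p:np.linalg.norm(P-p[:3],axis=1)-p[3]
print(len(P),least_squares(f,[.6,.0965,.197,.022],loss='soft_l1',f_scale=.001).x.round(4),P[:,2].max())
"
python3 -m pendant '0 0 .7 0 35;0 0 .9 0 35;0 0 .9 0 35;0 0 .9 0 35;0 0 .4 0 35'
python3 -m pendant '0 0 .1 0 35;0 0 0 0 35;0 0 0 0 35'
```

```text
7729 [0.6012 0.0946 0.1949 0.0213] 0.21739576472556704
t: 23.65
tool_pos: [0.5994, 0.0967, 0.101]
tcp_rot: [-3.139, -0.0, 1.571]
wrist_force: [-0.4, -0.7, -0.9]
opening: 0.0416
grasp_force: 60.7
t: 23.95
tool_pos: [0.6008, 0.0961, 0.1015]
tcp_rot: [3.14, 0.0, 1.571]
wrist_force: [0.1, -0.3, 0.3]
opening: 0.0415
grasp_force: 60.7
```

```bash

python3 -m pendant '.07 0 .06 0 35;0 0 .06 0 35;0 0 .04 0 35;0 0 0 0 35;0 0 0 0 35'
python3 -m pendant '0 0 .04 0 35;0 0 .02 0 35;0 0 0 0 35;0 0 0 0 35'
```

```text
t: 24.45
tool_pos: [0.6003, 0.0977, 0.0964]
tcp_rot: [-3.142, -0.0, 1.571]
wrist_force: [-0.4, -0.1, -0.5]
opening: 0.041
grasp_force: 60.7
t: 24.85
tool_pos: [0.6004, 0.0977, 0.0951]
tcp_rot: [3.141, 0.0, 1.571]
wrist_force: [-1.1, -0.1, 2.3]
opening: 0.0413
grasp_force: 60.9
```

Contact in the cup. Releasing, and on to the brown egg.

```bash

python3 -m pendant '0 0 0 0 50;0 0 0 0 60;0 0 0 0 85;0 0 0 0 85;0 0 0 0 85'
python3 -m pendant '0 0 -.4 0 85;0 0 -1 0 85;0 0 -1 0 85;0 0 -1 0 85;0 0 -1 0 85'
python3 -m pendant '.9 -.06 -.5 0 85;.9 -.06 0 0 85;.9 -.06 0 0 85;.9 -.06 0 0 85;.9 -.06 0 0 85'
python3 -m pendant '.9 -.06 0 0 85;.9 -.06 0 0 85;.9 -.06 0 0 85;.9 -.06 0 0 85;.9 -.06 0 0 85'
python3 -m pendant '.9 0 0 0 85;.26 0 0 8.2 85;0 0 0 8.2 85;0 0 0 8.2 85;0 0 0 8 85'
python3 -m pendant '0 0 0 0 85;0 0 0 0 85'
python3 -c "
from eggs import *
s,c=look(.585,.3517,.09,.12,.022)
print('B',sph(.5851,.3517,c))
snap('scene');snap('side')
im=np.hstack([cv2.resize(load('scene')['image'][220:400,300:480],(400,400)),cv2.resize(load('side')['image'][200:320,180:300],(400,400))]);save('c2.png',im)
"
python3 -c "
from eggs import *
for n in C:
    c=C[n];print(n,sph(.6003,.0968,c,l=.094))"
```

```text
t: 25.35
tool_pos: [0.6003, 0.0978, 0.0948]
tcp_rot: [-3.141, -0.0, 1.571]
wrist_force: [-0.2, -1.0, -0.6]
opening: 0.0848
grasp_force: 0.0
t: 25.85
tool_pos: [0.6002, 0.0978, 0.2067]
tcp_rot: [3.141, -0.0, 1.571]
wrist_force: [-0.8, -0.8, -0.3]
opening: 0.0853
grasp_force: 0.0
t: 26.35
tool_pos: [0.5926, 0.2112, 0.2182]
tcp_rot: [3.141, -0.0, 1.571]
wrist_force: [1.5, -0.7, 0.8]
opening: 0.0851
grasp_force: 0.0
t: 26.85
tool_pos: [0.5851, 0.3237, 0.2182]
tcp_rot: [3.141, -0.0, 1.571]
wrist_force: [-0.2, -0.4, 0.1]
opening: 0.0851
grasp_force: 0.0
t: 27.35
tool_pos: [0.5852, 0.3519, 0.2181]
tcp_rot: [3.141, -0.0, 0.996]
wrist_force: [0.1, -0.3, 0.1]
opening: 0.0849
grasp_force: 0.0
t: 27.55
tool_pos: [0.5853, 0.3517, 0.2178]
tcp_rot: [3.141, -0.0, 1.006]
wrist_force: [-0.3, 0.6, 0.4]
opening: 0.0849
grasp_force: 0.0
2548 free [0.5873 0.355  0.0141] fixed [0.5808 0.3447] z99 0.1183 mean [0.5881 0.3561 0.1099] mid [0.5855 0.3527 0.1046]
27.6 [0.5853 0.3517 0.2178] [ 3.1414e+00 -3.0000e-04  1.0051e+00] 0.0849557818323468
B (2318, array([0.5852, 0.3517, 0.097 , 0.0209]), np.float64(0.1192))
scene (335, array([0.6018, 0.0965, 0.0942, 0.0206]), np.float64(0.1167))
side (239, array([0.5969, 0.0957, 0.0962, 0.0207]), np.float64(0.1184))
```

View pics/c2.png

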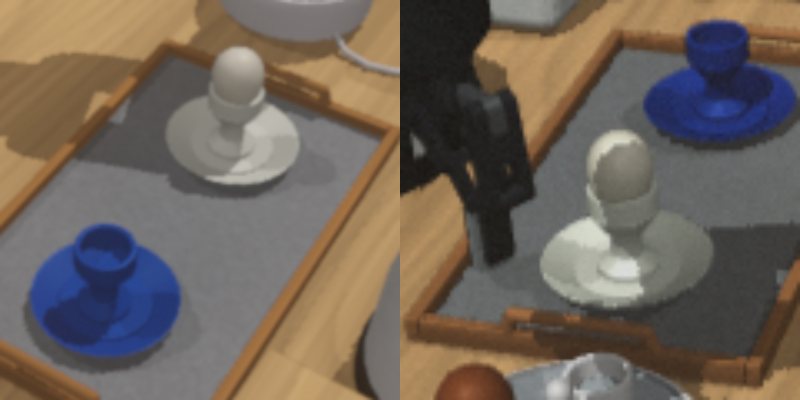

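The white egg sits upright in the white cup at (238,80) in the left crop, and the blue cup stands centred on its saucer at (105,270). Now the brown egg.

```bash

python3 -m pendant '0 0 .95 0 85;0 0 .95 0 85;0 0 .95 0 85;0 0 .95 0 85;0 0 .65 0 85'
python3 -m pendant '0 0 .32 0 85;0 0 0 0 85;0 0 0 0 40;0 0 0 0 40;0 0 0 0 35'
python3 -m pendant '0 0 0 0 35;0 0 0 0 35;0 0 0 0 35;0 0 0 0 35;0 0 0 0 35'
python3 -m pendant '0 0 -.1 0 35;0 0 -.3 0 35;0 0 -.5 0 35;0 0 -.5 0 35;0 0 0 0 35'
python3 -m pendant '0 0 -.7 0 35;0 0 -.7 0 35;0 0 -.6 -8.2 35;0 0 -.6 -8.2 35;0 0 0 -8.2 35'
```

```text
t: 28.2
tool_pos: [0.5848, 0.3516, 0.1044]
tcp_rot: [-3.14, 0.002, 1.003]
wrist_force: [1.1, -0.1, -0.2]
opening: 0.0852
grasp_force: 0.0
t: 28.7
tool_pos: [0.5851, 0.3522, 0.0991]
tcp_rot: [-3.141, -0.001, 1.002]
wrist_force: [-22.7, 14.1, 18.1]
opening: 0.0433
grasp_force: 14.5
t: 29.2
tool_pos: [0.5845, 0.3528, 0.0995]
tcp_rot: [-3.14, -0.001, 1.003]
wrist_force: [-6.5, 2.6, 5.5]
opening: 0.0414
grasp_force: 59.7
t: 29.7
tool_pos: [0.5864, 0.352, 0.136]
tcp_rot: [3.139, -0.004, 1.002]
wrist_force: [0.8, 0.6, -0.2]
opening: 0.0416
grasp_force: 60.6
t: 30.2
tool_pos: [0.586, 0.3519, 0.2005]
tcp_rot: [3.138, -0.002, 1.437]
wrist_force: [0.4, -0.1, -0.8]
opening: 0.0414
grasp_force: 60.7
```

```bash

python3 -m pendant '0 0 0 -8 35;-.6 .04 0 0 35;-.9 .04 0 0 35;-.9 .04 0 0 35;-.9 .04 0 0 35'
python3 -m pendant '-.9 .04 0 0 35;-.9 .04 0 0 35;-.9 .04 0 0 35;-.9 .04 0 0 35;-.9 .04 0 0 35'
python3 -m pendant '-.9 .04 0 0 35;-.9 .04 0 0 35;-.9 .04 0 0 35;-.9 .04 0 0 35;-.9 .04 0 0 35'
python3 -m pendant '-.9 .04 0 0 35;-.9 .04 0 0 35;-.9 .04 0 0 35;-.9 .04 0 0 35;-.9 .04 0 0 35'
python3 -m pendant '-.9 .04 0 0 35;-.9 .04 0 0 35;-.03 .03 0 0 35;0 0 0 0 35;0 0 0 0 35'
python3 -c "
from look import *
s,c=look(.6067,-.1140,.07,.085,.0235,'w5.png')
m=np.zeros((480,640),bool);m[270:385,268:378]=True
P=c[m&(np.hypot(c[...,0]-.6067,c[...,1]+.114)<.021)&(c[...,2]>.195)&(c[...,2]<.23)]
f=lambda p:np.linalg.norm(P-p[:3],axis=1)-p[3]
print(len(P),least_squares(f,[.606,-.114,.197,.022],loss='soft_l1',f_scale=.001).x.round(4),P[:,2].max())
"
```

```text
t: 30.7
tool_pos: [0.5892, 0.2674, 0.198]
tcp_rot: [-3.141, 0.0, 1.566]
wrist_force: [-0.4, -0.6, -0.5]
opening: 0.0414
grasp_force: 60.7
t: 31.2
tool_pos: [0.594, 0.1548, 0.198]
tcp_rot: [-3.141, 0.0, 1.566]
wrist_force: [0.0, 0.8, -0.7]
opening: 0.0415
grasp_force: 60.7
t: 31.7
tool_pos: [0.5988, 0.0424, 0.1981]
tcp_rot: [-3.141, 0.0, 1.566]
wrist_force: [0.1, 0.1, -0.1]
opening: 0.041
grasp_force: 60.7
t: 32.2
tool_pos: [0.6037, -0.0701, 0.198]
tcp_rot: [-3.141, 0.0, 1.566]
wrist_force: [-0.3, 0.6, -0.7]
opening: 0.0414
grasp_force: 60.7
t: 32.7
tool_pos: [0.6068, -0.1135, 0.1981]
tcp_rot: [-3.141, -0.0, 1.57]
wrist_force: [-0.0, 0.0, -0.7]
opening: 0.0412
grasp_force: 60.7
1026 free [ 0.6066 -0.1141  0.021 ] fixed [ 0.6066 -0.1143] z99 0.0754 mean [ 0.6066 -0.1138  0.0734] mid [ 0.6065 -0.1145  0.073 ]
32.75 [ 0.6068 -0.1132  0.1982] [-3.1415e+00 -2.0000e-04  1.5706e+00] 0.04144095245934235
7492 [ 0.6077 -0.1147  0.1949  0.0212] 0.2173471151515352
```

```bash

python3 -m pendant '.02 -.03 .7 0 35;0 0 .9 0 35;0 0 .9 0 35;0 0 .9 0 35;0 0 .46 0 35'
python3 -m pendant '0 0 .1 0 35;0 0 .06 0 35;0 0 .04 0 35;0 0 0 0 35;0 0 0 0 35'
python3 -m pendant '0 0 .04 0 35;0 0 0 0 35;0 0 0 0 35'
```

```text
t: 33.25
tool_pos: [0.6056, -0.1124, 0.0999]
tcp_rot: [-3.139, -0.001, 1.571]
wrist_force: [0.1, 0.1, 0.3]
opening: 0.0413
grasp_force: 60.7
t: 33.75
tool_pos: [0.6065, -0.1135, 0.0972]
tcp_rot: [3.141, 0.0, 1.571]
wrist_force: [-0.8, -0.2, 0.4]
opening: 0.0413
grasp_force: 60.7
t: 34.05
tool_pos: [0.6063, -0.1135, 0.0957]
tcp_rot: [3.141, 0.0, 1.571]
wrist_force: [-0.6, -0.5, -0.2]
opening: 0.0411
grasp_force: 60.7
```

```bash

python3 -m pendant '0 0 .03 0 35;0 0 0 0 35;0 0 0 0 35'
```

```text
t: 34.35
tool_pos: [0.6065, -0.1136, 0.0953]
tcp_rot: [3.141, 0.0, 1.571]
wrist_force: [-1.3, -0.7, 5.4]
opening: 0.0411
grasp_force: 61.1
```

```bash

python3 -m pendant '0 0 0 0 50;0 0 0 0 60;0 0 0 0 85;0 0 0 0 85;0 0 0 0 85'
python3 -m pendant '0 0 -.4 0 85;0 0 -1 0 85;0 0 -1 0 85;0 0 -1 0 85;0 0 -1 0 85'
python3 -m pendant '.9 -.565 -.7 0 85;.9 -.565 0 0 85;.9 -.565 0 0 85;.9 -.565 0 0 85;.9 -.565 0 0 85'
python3 -m pendant '.9 -.565 0 0 72;.9 -.565 0 0 72;.9 -.565 0 0 72;.9 -.565 0 0 72;.9 -.565 0 0 72'
python3 -m pendant '.9 -.565 0 0 72;.9 -.565 0 0 72;.9 -.565 0 0 72;.9 -.565 0 0 72;.9 -.565 0 0 72'
python3 -m pendant '.9 -.565 0 0 72;.9 -.565 0 0 72;.9 -.565 0 0 72;.86 -.565 0 0 72;0 0 0 0 72'
python3 -m pendant '0 0 0 0 72;0 0 0 0 72'
python3 -c "
from look import *
look(.338,.313,.092,.135,.0225,'w6.png')
snap('scene');snap('side')
"
python3 -c "
from eggs import *
for n in C:
    c=C[n];print(n,sph(.6066,-.1142,c,l=.094))"
```

```text
t: 34.85
tool_pos: [0.6063, -0.1134, 0.0947]
tcp_rot: [-3.141, -0.0, 1.571]
wrist_force: [-0.9, 0.8, 0.3]
opening: 0.0852
grasp_force: 0.0
t: 35.35
tool_pos: [0.6062, -0.1134, 0.2067]
tcp_rot: [3.141, 0.0, 1.571]
wrist_force: [-1.2, 0.4, 0.2]
opening: 0.0848
grasp_force: 0.0
t: 35.85
tool_pos: [0.535, -0.0001, 0.2232]
tcp_rot: [3.141, 0.0, 1.571]
wrist_force: [0.6, 0.1, 0.3]
opening: 0.0849
grasp_force: 0.0
t: 36.35
tool_pos: [0.4644, 0.1124, 0.2231]
tcp_rot: [3.141, -0.0, 1.571]
wrist_force: [1.3, -0.8, 0.1]
opening: 0.0722
grasp_force: 0.0
t: 36.85
tool_pos: [0.3938, 0.2249, 0.2232]
tcp_rot: [3.14, -0.0, 1.571]
wrist_force: [0.1, 0.4, 1.5]
opening: 0.0719
grasp_force: 0.0
t: 37.35
tool_pos: [0.3365, 0.3146, 0.2231]
tcp_rot: [3.141, -0.001, 1.574]
wrist_force: [-0.1, -1.0, -0.8]
opening: 0.0718
grasp_force: 0.0
t: 37.55
tool_pos: [0.3384, 0.3125, 0.2226]
tcp_rot: [3.141, -0.0, 1.57]
wrist_force: [0.6, -0.8, -0.2]
opening: 0.072
grasp_force: 0.0
3395 free [0.3383 0.3171 0.016 ] fixed [0.3384 0.3109] z99 0.1272 mean [0.3383 0.3178 0.1219] mid [0.3382 0.3139 0.1099]
37.6 [0.3384 0.3124 0.2225] [3.1413 0.     1.5697] 0.07222376830734438
scene (477, array([ 0.6079, -0.1139,  0.0937,  0.021 ]), np.float64(0.1173))
side (182, array([ 0.6031, -0.115 ,  0.0954,  0.0212]), np.float64(0.1194))
```

View pics/w6.png

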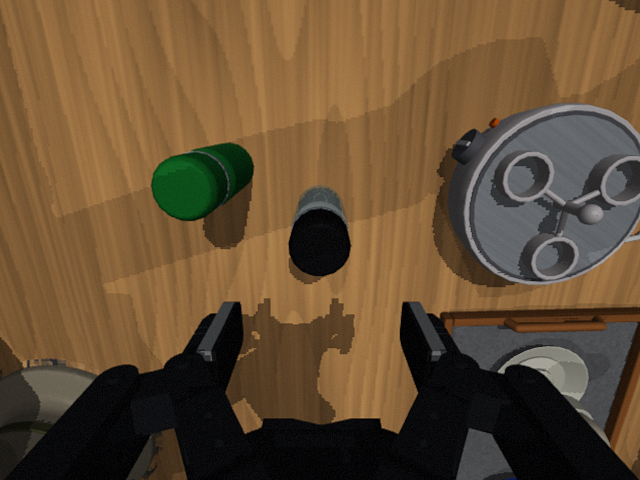

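```bash

python3 -c "
from meas import *
s=load('wrist');c=cloud(s)
d=np.hypot(c[...,0]-.338,c[...,1]-.313)<.04
for l,h in((.1,.118),(.118,.123),(.123,.13)):
    P=c[d&(c[...,2]>l)&(c[...,2]<h)];print(l,len(P),circ(P[:,:2]).round(4),P.min(0).round(4),P.max(0).round(4))"
python3 -m pendant '0 0 .95 0 72;0 0 .95 0 72;0 0 .95 0 72;0 0 .95 0 72;0 0 .7 0 72'
python3 -m pendant '0 0 .2 0 72;0 0 0 0 72;0 0 0 0 72'
```

```text
0.1 327 [0.3383 0.3127 0.0222] [0.3165 0.3165 0.1001] [0.36   0.3353 0.118 ]
0.118 388 [0.3383 0.313  0.0212] [0.3165 0.2919 0.118 ] [0.3601 0.3355 0.123 ]
0.123 2493 [0.3382 0.3139 0.0141] [0.3177 0.2926 0.123 ] [0.359  0.3337 0.1277]
t: 38.2
tool_pos: [0.338, 0.3125, 0.1086]
tcp_rot: [-3.141, 0.001, 1.57]
wrist_force: [-0.1, 0.2, -0.2]
opening: 0.0718
grasp_force: 0.0
t: 38.5
tool_pos: [0.3385, 0.3131, 0.1056]
tcp_rot: [3.14, -0.001, 1.571]
wrist_force: [0.4, 0.3, 0.0]
opening: 0.0718
grasp_force: 0.0
```

```bash

python3 -m pendant '0 0 .1 0 72;0 0 0 0 40;0 0 0 0 40;0 0 0 0 40;0 0 0 0 40'
python3 -m pendant '0 0 0 0 40;0 0 0 0 40;0 0 0 0 40;0 0 -.1 0 40;0 0 -.3 0 40'
python3 -m pendant '0 0 -.6 0 40;0 0 -.9 0 40;0 0 -.9 0 40;0 0 -.9 0 40;0 0 -.9 0 40'
python3 -m pendant '-.4 .33 -.7 0 40;-.7 .57 -.1 0 40;-.86 .71 0 0 40;-.86 .71 0 0 40;-.86 .71 0 0 40'
python3 -m pendant '-.86 .71 0 0 40;-.86 .71 0 0 40;-.86 .71 0 0 40;-.86 .71 0 0 40;-.86 .71 0 0 40'
python3 -m pendant '-.86 .71 0 0 40;-.86 .71 0 0 40;-.86 .71 0 0 40;-.86 .71 0 0 40;-.86 .71 0 0 40'
python3 -m pendant '-.59 .48 0 0 40;0 0 0 0 40;0 0 0 0 40'
python3 -c "
from look import *
s=snap('wrist');save('w7.png',s['image']);print(arm.read_state()['tool_pos']);s=snap('side');save('s7.png',s['image'][130:330,150:350].repeat(3,0).repeat(3,1))"
```

```text
t: 39.0
tool_pos: [0.3379, 0.3131, 0.1028]
tcp_rot: [3.141, -0.0, 1.571]
wrist_force: [-2.2, -0.0, 4.8]
opening: 0.0439
grasp_force: 60.5
t: 39.5
tool_pos: [0.3375, 0.3128, 0.1122]
tcp_rot: [-3.14, 0.001, 1.571]
wrist_force: [0.2, 0.4, -1.8]
opening: 0.0441
grasp_force: 61.2
t: 40.0
tool_pos: [0.3377, 0.3129, 0.2187]
tcp_rot: [3.142, -0.0, 1.571]
wrist_force: [0.5, -0.2, -1.7]
opening: 0.0438
grasp_force: 61.3
t: 40.5
tool_pos: [0.4141, 0.2201, 0.2377]
tcp_rot: [3.141, -0.0, 1.571]
wrist_force: [1.2, 0.3, -2.0]
opening: 0.0442
grasp_force: 61.3
t: 41.0
tool_pos: [0.5029, 0.1125, 0.2377]
tcp_rot: [-3.141, 0.0, 1.571]
wrist_force: [-0.3, 0.8, -1.5]
opening: 0.0438
grasp_force: 61.3
t: 41.5
tool_pos: [0.5916, 0.0051, 0.2376]
tcp_rot: [-3.141, -0.0, 1.571]
wrist_force: [0.8, 0.1, -1.6]
opening: 0.044
grasp_force: 61.3
t: 41.8
tool_pos: [0.6028, -0.0086, 0.2372]
tcp_rot: [-3.141, -0.0, 1.57]
wrist_force: [-0.2, -0.4, -2.6]
opening: 0.0436
grasp_force: 61.4
[ 0.60266765 -0.00815869  0.23743343]
```

View pics/s7.png

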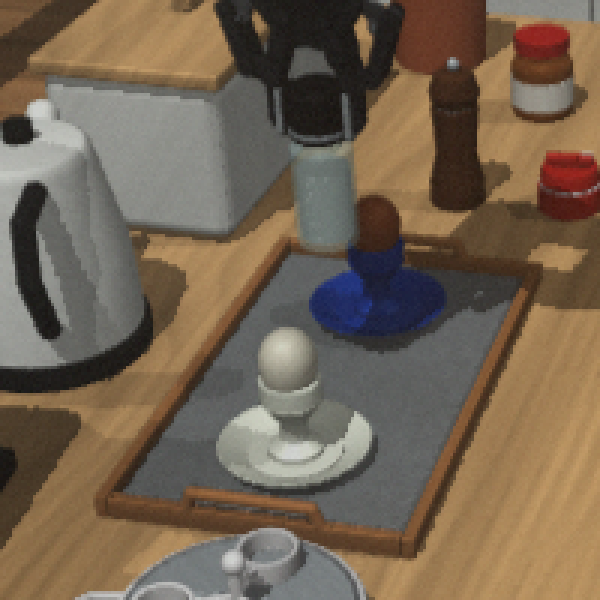

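The grinder is held upright at (325,160) in the crop, with both eggs seated. Lowering it at the tray's centre.

```bash

python3 -m pendant '0 .03 .9 0 40;0 0 .9 0 40;0 0 .9 0 40;0 0 .9 0 40;0 0 .9 0 40'
python3 -m pendant '0 0 .4 0 40;0 0 .1 0 40;0 0 .04 0 40;0 0 0 0 40;0 0 0 0 40'
```

```text
t: 42.4
tool_pos: [0.6035, -0.0078, 0.1244]
tcp_rot: [3.141, -0.0, 1.572]
wrist_force: [0.5, -0.6, -1.8]
opening: 0.0441
grasp_force: 61.4
t: 42.9
tool_pos: [0.6043, -0.0088, 0.1123]
tcp_rot: [3.14, 0.0, 1.571]
wrist_force: [0.5, 0.3, -1.7]
opening: 0.0439
grasp_force: 61.5
```

```bash

python3 -m pendant '0 0 .04 0 40;0 0 .04 0 40;0 0 .02 0 40;0 0 0 0 40'
python3 -m pendant '0 0 .03 0 40;0 0 0 0 40;0 0 0 0 40'
```

```text
t: 43.3
tool_pos: [0.6039, -0.0087, 0.1089]
tcp_rot: [3.142, 0.0, 1.571]
wrist_force: [0.0, 0.9, 0.4]
opening: 0.0439
grasp_force: 61.5
t: 43.6
tool_pos: [0.6039, -0.0088, 0.1089]
tcp_rot: [3.141, 0.0, 1.571]
wrist_force: [-2.6, -0.6, 5.7]
opening: 0.044
grasp_force: 62.1
```

```bash

python3 -m pendant '0 0 0 0 50;0 0 0 0 60;0 0 0 0 80;0 0 0 0 80;0 0 0 0 80'
python3 -m pendant '0 0 -.4 0 80;0 0 -.8 0 80;0 0 -1 0 80;0 0 -1 0 80;0 0 -1 0 80'
python3 -m pendant '0 0 -.8 0 80;0 -.9 -.6 0 80;0 -1 0 0 80;0 -1 0 0 80;0 -1 0 0 80'
python3 -m pendant '0 0 0 0 80;0 0 0 0 80;0 0 0 0 80;0 0 0 0 80;0 0 0 0 80'
python3 -c "
from h import *
a=snap('scene');b=snap('side');save('f.png',np.hstack([cv2.resize(a['image'][200:440,250:490],(400,400)),cv2.resize(b['image'][130:330,150:350],(400,400))]))"
python3 -c "
from eggs import *
for n in C:
    c=C[n]
    for nm,x,y,l,h in(('grinder',.6039,-.0088,.097,.125),('cupW',.6,.0968,.066,.078),('cupB',.6066,-.1142,.066,.078)):
        P=c[(np.hypot(c[...,0]-x,c[...,1]-y)<.035)&(c[...,2]>l)&(c[...,2]<h)];print(n,nm,len(P),circ(P[:,:2]).round(4))
    for nm,x,y in(('saucW',.6008,.0968),('saucB',.6067,-.1133)):
        P=c[(np.hypot(c[...,0]-x,c[...,1]-y)<.078)&(c[...,2]>.015)&(c[...,2]<.024)];print(n,nm,circ(P[:,:2]).round(4))
"
```

```text
t: 44.1
tool_pos: [0.6039, -0.0087, 0.108]
tcp_rot: [-3.142, -0.0, 1.571]
wrist_force: [-0.1, 0.3, 0.1]
opening: 0.08
grasp_force: 0.0
t: 44.6
tool_pos: [0.6039, -0.0087, 0.215]
tcp_rot: [3.141, 0.0, 1.571]
wrist_force: [-0.6, 0.2, -0.3]
opening: 0.0798
grasp_force: 0.0
t: 45.1
tool_pos: [0.5054, -0.0087, 0.2489]
tcp_rot: [3.141, 0.0, 1.571]
wrist_force: [0.2, 0.2, -0.2]
opening: 0.0801
grasp_force: 0.0
t: 45.6
tool_pos: [0.5069, -0.0087, 0.2479]
tcp_rot: [-3.141, -0.0, 1.571]
wrist_force: [0.5, 0.8, -0.3]
opening: 0.08
grasp_force: 0.0
scene grinder 322 [ 0.6059 -0.0083  0.0222]
scene cupW 161 [0.6024 0.0965 0.0218]
scene cupB 202 [ 0.6085 -0.1144  0.0217]
scene saucW [0.6213 0.1088 0.0355]
scene saucB [ 0.6074 -0.1101  0.0511]
side grinder 204 [ 0.6012 -0.0088  0.0217]
side cupW 117 [0.5969 0.0968 0.0218]
side cupB 78 [ 0.6042 -0.1144  0.0229]
side saucW [0.6007 0.0887 0.0464]
side saucB [ 0.5864 -0.1271  0.0327]
```

View pics/f.png

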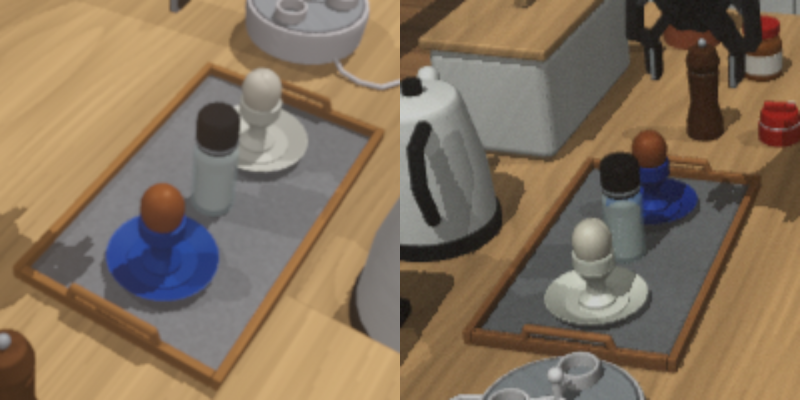

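The last view shows everything in place and upright: grinder at (215,160), brown egg in the blue cup at (162,210), white egg in the white cup at (262,90). The saucer circle fits in this last check are unreliable because the saucers are now partly hidden. The cups still measure where I set them, and the gripper is clear of everything.

```bash
python3 -c "
from station import arm
print(arm.finish_job())"
```

```text
the job is handed in; nothing more can be done
None
```

I laid the tray and handed the job in at about 46 s of the 125 s allowed: both cups stand on their saucers with the right eggs in them, and the grinder stands midway between; the judging result was not shown.

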